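# Red palette knife to the wash pot

## Task

The red-handled palette knife is due for washing: pull it up out of the knife block and stand it blade-down in the metal wash pot, lowering it to the bottom of the pot before you let go. Leave the blue and green knives undisturbed in the block, and leave the pot standing upright.

Things in the scene. Friction and masses are not known exactly. Their poses are not given: they have to be found in the camera images.
- red_knife: Palette knife, red round handle, upright in a knife block. 160 mm long: steel blade 80 x 24 x 3 mm, then straight handle 22 mm across, 80 mm long. Origin: centre of the blade's tip; z along the knife to the handle's end, x across the blade's width, y through its thickness. At the start the tip is 10 mm above the table and the handle spans heights 90 to 170 mm, its lower end on the block's top.
- blue_knife: Palette knife, blue handle; size, frame and start as the red one; it stays. The block: fixed, white plastic, 80 x 250 mm, 90 mm high, with three slots 90 mm apart in a row along the knives' common y; colours in any order. Blades hang 80 mm deep in loose slots of 34 x 9 mm and come free with a plain upward pull.
- green_knife: Palette knife, green handle, in the same block; size, frame and start as the red one; it stays.
- pot: round open metal pot, empty, loose on the table; outer diameter 86 mm, inner diameter 80 mm, 90 mm high, floor 4 mm thick, mass about 0.5 kg. Origin at the centre of its underside, z up through its mouth. A knife let go in it just leans against the rim.
Not all that is in view belongs to the job. Leave any purple look-alike of the pot alone. Of the things that look like the red_knife, the middle-sized one is meant.

How it is judged:
By the outcome, as a careful person would: the job done as asked, in the order asked, and still so for the second after the job is handed in, with the robot touching nothing.
It also fails if it takes over 42 s, if anything falls off the work surface, if the arm or the gripper's body presses on something with over 40 N, if the wrist force passes 120 N, or if a joint passes its speed limit or range.

## Robot

A 6-joint arm with a two-finger parallel gripper is mounted at the origin on the work surface. World frame = base frame: x ahead of the robot, y to its left, z up, the work surface at z = 0. Lengths are in m, angles in degrees, forces in N, time in s.
With the tool pointing down it reaches from about 0.35 to 0.975 m from the base axis. Payload 17.4 kg.
Tool frame: the origin (TCP) lies at the very end of the fingers, on their centre line; the grasp point (between the pads) lies 19 mm behind it (ctrl.pinch_z is the distance from the TCP to the grasp point, in m); z points along the fingers, y is the line along which they close (so a half turn about z gives the same grasp; the last joint's range is limited). The gripper opens to 85 mm and grips with 20 to 120 N. Pads are 22 mm wide; open, the fingers measure 114 mm over their backs; the gripper's body (76 mm by 85 mm) begins 54 mm behind the grasp point. The pads swing forward as they close: fully open they stand 13 mm farther back than shut.
Start: joints at [65.099, 6.646, 82.598, -0, 90.757, -2.166], TCP at [0.261, 0.623, 0.231] pointing down, gripper open.
Joint ranges: [-162.19, 162.19], [-47.58, 125.68], [4.15, 143.07], [-65.23, 245.23], [0.69, 171.88], [-170.13, 170.13]. Speed limits (degrees/s): [108.29, 108.29, 127.2, 180, 180, 180].

## Interface

Orientations are given as [roll, pitch, yaw] about the fixed x, y, z axes, in that order (R = Rz(yaw) Ry(pitch) Rx(roll)).
In Python, from cell import ctrl gives the robot as it stands. The module is installed in compiled form; this text tells all that it offers.
- The arm moves only by the tool drive_tool, never from a script. Its argument "series" is a list of rows, each a list of 4 numbers: the shift along the tool's x, y, z normalised to -1 to 1, where 1 is 400 mm, then the turn about the tool's z normalised to -1 to 1, where 1 is pi rad. In form: [[x, y, z, turn], ...]. A call has exactly 10 rows; each row shifts and turns the commanded pose from where the row before left it, along the tool's axes as they then stand; what a row does not reach is not made up. A row lasts 1/12 s, in which the tool goes at most 41.7 mm and 7.16 degrees, less where a joint would pass 70% of its speed; a pose out of reach is approached as far as the arm can. A call with a number of a shift or a turn outside -1 to 1 is refused whole. A call with a gripper value outside its range is refused whole. "hand" is the gripper's target within -1 to 1 (fully open at 1, half-way at 0, shut at -1), set as the call begins (left out, the last holds). The fingers move at their own pace and stop on an object; "squeeze" is the grip in N (left out, the last holds). Time passes only in rows, so rows that do not move let the fingers close, or fill a call up. It gives the time, the measured TCP pose, the force, the opening and the grip force at its end, in the units of the state.
- ctrl.get_state(): the state, without advancing time (a new reading comes with each control period).
- ctrl.get_image(name): name is "side" or "top" or "wrist"; returns a dict with "frame" (480x640x3 uint8, red, green, blue), "fx", "fy", "cx", "cy" (pixels), "world_to_cam" (4x4, takes a point from world to camera coordinates); the wrist camera has in their place "tool_from_camera" (4x4, takes a point from camera to tool coordinates, whose origin is the TCP and whose axes are the flange's). Camera axes: x right, y down, z forward; pixel columns grow to the right and rows downward; lengths in m; the calibration is good to about 2 mm. A picture is of the moment at which its call begins: read the wrist's pose just before it. There is no depth.
- ctrl.sign_off(): hands the job in; it is judged then, once.
Trained networks look in a picture, given as the dict that the camera call returned (one of the last four; its "shot" number tells which), for a name from the list of things; names that differ only in an ending like _2 or _b are one class to them, and where a whole thing is asked for, a point or a joint stands for the part that bears it (a point fixed in the world has none). Each returns a list of dicts, best first, with "score" (0 to 1); they miss things now and then, are a little off and sometimes report something else, mostly with a low value. They report only what shows in the picture. A call takes as long as a camera call. They do not tell look-alikes from the thing itself.
- ctrl.recognise(query, picture): "rect" ([centre column, centre row, width, height] as shares, 0 to 1, of the picture: columns of its width, rows of its height, round what is visible of it).
- ctrl.landmark_of(query, picture): "xy" ([column, row] as shares, 0 to 1, of the picture: columns of its width, rows of its height: a listed point, or the origin of a listed thing).
The state is a dict: "t": time; "joint_positions": joint angles; "joint_vel": joint speeds; "joint_torque": joint torques, N m; "tcp_pos": TCP position; "ee_rot": TCP orientation; "ft_force": force on the tool from outside, world axes, zero at the start; "ft_torque": the same for the moment, N m; "width": finger opening in m; "gripper_force": force on a finger pad.
Only numpy, scipy, OpenCV 4.12 (cv2) and the standard library are available. Lean on these libraries where they do the work, as an engineer would, in place of code of your own. Each camera call takes 0.05 s, during which the arm holds its last target. There are 200 camera calls.

## Working session

There is one attempt and no reset: what is moved stays moved. The work goes in short steps, Python scripts to look and compute and a tool call to move; the robot and the scene stay as the last step left them, time stands still between calls to the robot, and variables do not carry over. Pictures are saved under pics/ and viewed, at most 10 in all, crops included, and the job is handed in when it is done.

Besides the shell and the picture viewer there is one more tool, called after "Call:" as a command line: name --pt "numbers of a row" for each row, then --argument value for the rest. drive_tool: Moves the arm, as the interface text tells. Its arguments: {"type":"object","properties":{"series":{"type":"array","items":{"type":"array","items":{"type":"number"}}},"hand":{"type":"number"},"squeeze":{"type":"number"}},"required":["series"]}

```bash
mkdir -p pics
python3 - <<'E'
from cell import ctrl
import cv2,pickle
s=ctrl.get_state();print(s)
D={}
for n in("side","top","wrist"):
    p=ctrl.get_image(n);D[n]=p;cv2.imwrite(f"pics/{n}0.png",p["frame"][:,:,::-1])
    for q in("red_knife","pot"):
        for f in(ctrl.recognise,ctrl.landmark_of):
            for r in f(q,p):
                v=r.get("rect",r.get("xy"));print(n,q,f.__name__,round(r["score"],2),[round(float(a)*(640,480)[i%2],1) for i,a in enumerate(v)])
pickle.dump(D,open("d0.pkl","wb"))
E
```

```text
{'t': 0.0, 'joint_positions': array([ 6.50984978e+01,  6.67525194e+00,  8.26367621e+01,  7.60658540e-04,
        9.07572639e+01, -2.16622018e+00]), 'joint_vel': array([-0.03861172,  0.10645255, -0.02968675,  0.05317363,  0.06877257,
       -0.08746748]), 'joint_torque': array([ 2.01549890e-03, -7.31993794e+01, -6.32480621e+01,  2.28725644e-04,
        6.36843557e-03,  3.77898928e-06]), 'tcp_pos': array([0.26079554, 0.62236796, 0.2305379 ]), 'ee_rot': array([-1.79930800e+02, -3.37867268e-03,  1.57264726e+02]), 'ft_force': array([ 0.22369319,  0.6158973 , -0.01589575]), 'ft_torque': array([-0.02869031,  0.00640401, -0.01272307]), 'gripper_force': 0.0, 'width': 0.08558299158900345}
side red_knife call 0.95 [374.8, 314.8, 15.5, 31.1]
side red_knife call 0.87 [314.9, 323.9, 17.6, 85.4]
side red_knife call 0.24 [332.4, 166.8, 41.2, 52.9]
side red_knife call 0.72 [374.4, 401.3]
side red_knife call 0.67 [312.9, 364.2]
side pot call 0.97 [332.7, 168.2, 38.8, 53.6]
side pot call 0.83 [332.5, 181.4]
side pot call 0.7 [275.7, 186.9]
top red_knife call 0.86 [468.5, 212.6, 26.8, 33.8]
top red_knife call 0.76 [473.0, 269.1, 62.6, 31.6]
top red_knife call 0.62 [507.3, 231.9, 24.4, 14.7]
top red_knife call 0.75 [446.4, 283.5]
top red_knife call 0.59 [492.7, 239.1]
top pot call 0.97 [196.3, 192.0, 58.8, 56.8]
top pot call 0.89 [190.7, 265.6, 65.8, 52.1]
top pot call 0.73 [197.4, 271.0]
top pot call 0.61 [203.8, 200.2]
wrist pot call 0.81 [88.6, 470.9, 40.1, 18.2]
```

View pics/side0.png

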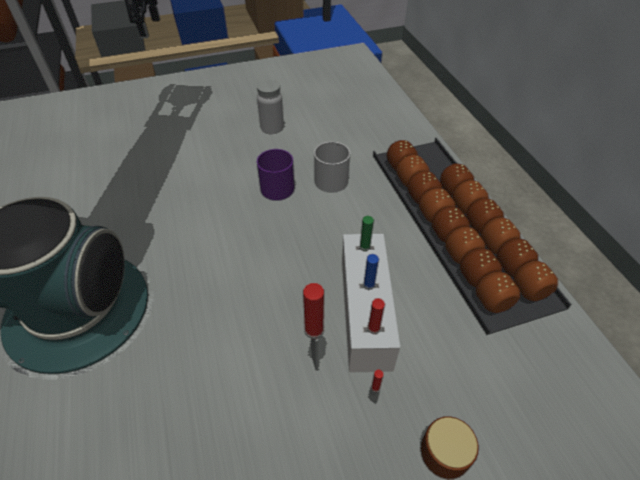

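View pics/top0.png

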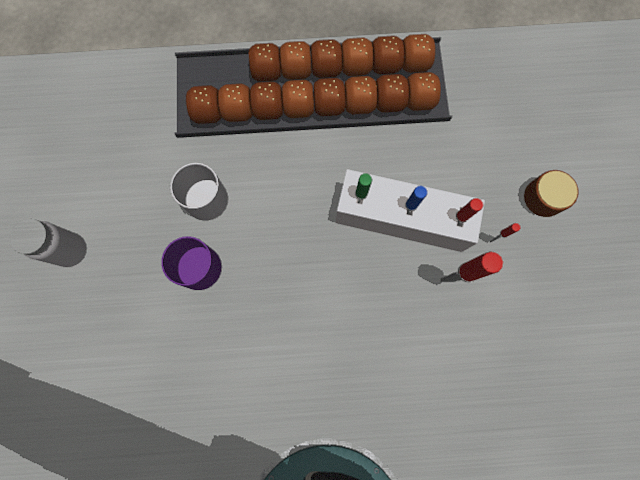

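The three red look-alikes are large at side (314,310) / top (480,266), small at side (378,380) / top (510,230), and in the block at side (376,315) / top (470,210). The one in the block is the middle-sized one, so that is the target. The metal pot is at side (332,168) / top (196,190), and the purple one beside it is a decoy.

```bash
cat > h.py <<'E'
import numpy as np,cv2
def P(p):
    K=np.array([[p["fx"],0,p["cx"]],[0,p["fy"],p["cy"]],[0,0,1.]])
    if "world_to_cam" in p: W=np.array(p["world_to_cam"])
    else: W=np.linalg.inv(p["T"]@np.array(p["tool_from_camera"]))
    return K@W[:3]
def tri(p1,a,p2,b):
    X=cv2.triangulatePoints(P(p1),P(p2),np.array(a,float).reshape(2,1),np.array(b,float).reshape(2,1))[:,0];return X[:3]/X[3]
def proj(p,X):
    q=P(p)@np.append(X,1);return q[:2]/q[2]
def ray_z(p,a,z):
    M=P(p);H=np.c_[M[:,0],M[:,1],M[:,2]*z+M[:,3]];v=np.linalg.solve(H,[a[0],a[1],1]);return v[:2]/v[2]
def tool(s):
    from scipy.spatial.transform import Rotation as R
    T=np.eye(4);T[:3,:3]=R.from_euler("xyz",s["ee_rot"],degrees=True).as_matrix();T[:3,3]=s["tcp_pos"];return T
E
python3 - <<'E'
from h import *
import pickle
D=pickle.load(open("d0.pkl","rb"));t,s=D["top"],D["side"]
def crop(p,x,y,w,h,k):return cv2.resize(p["frame"][y:y+h,x:x+w,::-1],None,fx=k,fy=k,interpolation=cv2.INTER_CUBIC)
a=np.vstack([crop(t,400,160,160,60*2,5)[:300*2]])
cv2.imwrite("pics/c1.png",crop(t,330,160,200,130,4))
for n,a,b in [("pot floor/landm",(332.5,181.4),(203.8,200.2)),("pot rim c",(332,152),(195,186)),("red mid",(376.5,315),(470,210)),("big",(314,310),(480,266)),("blue",(371.5,271),(416.5,198)),("green",(367,232),(364,185)),("small",(378,380),(510,230)),("cork/cup",(450,446),(551,193))]:
    print(n,tri(s,a,t,b).round(3))
print(np.linalg.inv(t["world_to_cam"])[:3,3],np.linalg.inv(s["world_to_cam"])[:3,3],t["fx"])
for z in(.09,):
  print("block corners top",[ray_z(t,c,z).round(3) for c in((348,170),(337,209),(484,199),(474,243))])
E
```

```text
pot floor/landm [ 0.605  0.204 -0.011]
pot rim c [0.599 0.194 0.092]
red mid [ 0.511 -0.272  0.136]
big [ 0.411 -0.258  0.181]
blue [ 0.538 -0.186  0.134]
green [ 0.565 -0.1    0.136]
small [ 0.483 -0.355  0.086]
cork/cup [ 0.56  -0.468  0.034]
[ 0.32845588 -0.00860936  0.85788119] [ 0.29903364 -0.61671756  0.77735938] 451.5295316231922
block corners top [array([ 0.611, -0.08 ]), array([ 0.539, -0.055]), array([ 0.54 , -0.316]), array([ 0.463, -0.287])]
```

View pics/c1.png

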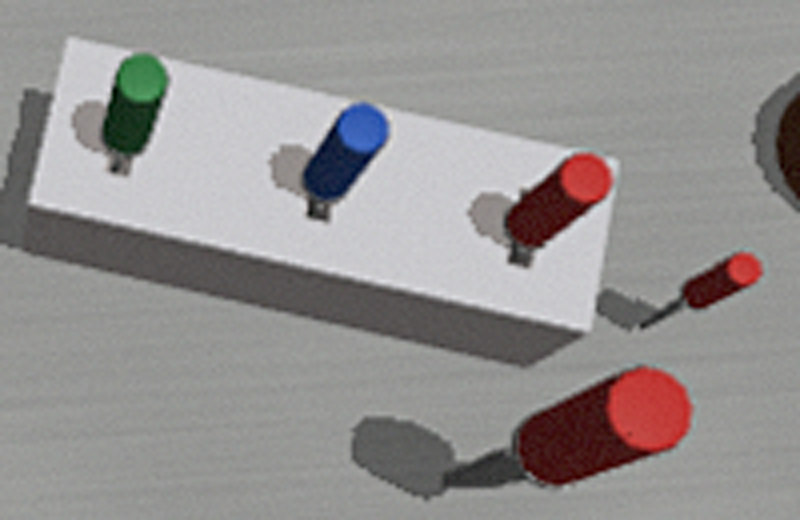

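The crop confirms it: the red knife in the block (crop (560,200)) lies between the large one (610,430) and the small one (730,275) in size. Moving above it.

Call:
drive_tool --pt "-0.06 -0.075 -0.006 0" --pt "-0.06 -0.075 -0.006 0" --pt "-0.06 -0.075 -0.006 0" --pt "-0.06 -0.075 -0.006 0" --pt "-0.06 -0.075 -0.006 0" --pt "-0.06 -0.075 -0.006 0" --pt "-0.06 -0.075 -0.006 0" --pt "-0.06 -0.075 -0.006 0" --pt "-0.06 -0.075 -0.006 0" --pt "-0.06 -0.075 -0.006 0" --hand 1 --squeeze 50

```text
t: 1.58
tcp_pos: [0.3662, 0.2514, 0.2556]
ee_rot: [180.0, 0.0, 157.3]
ft_force: [0.5, 1.2, 0.8]
width: 0.0854
gripper_force: 0.0
```

Call:
drive_tool --pt "-0.06 -0.075 -0.006 0" --pt "-0.06 -0.075 -0.006 0" --pt "-0.06 -0.075 -0.006 0" --pt "-0.06 -0.075 -0.006 0" --pt "-0.06 -0.075 -0.006 0" --pt "-0.06 -0.075 -0.006 0" --pt "-0.06 -0.075 -0.006 0" --pt "0 0 0 -0.03" --pt "0 0 0 0" --pt "0 0 0 0"

```text
t: 2.42
tcp_pos: [0.44, -0.0055, 0.2721]
ee_rot: [180.0, -0.0, 162.5]
ft_force: [0.2, -0.1, 0.5]
width: 0.085
gripper_force: 0.0
```

```bash
cat > w.py <<'E'
from cell import ctrl
from h import *
import pickle,sys
k=sys.argv[1];st=ctrl.get_state();p=ctrl.get_image("wrist");p["T"]=tool(st)
print(st["t"],st["tcp_pos"].round(4),st["ee_rot"].round(2),st["width"],st["ft_force"].round(2))
cv2.imwrite(f"pics/w{k}.png",p["frame"][:,:,::-1]);pickle.dump(p,open(f"w{k}.pkl","wb"))
for q in("red_knife","pot"):
    for r in ctrl.recognise(q,p):print(q,round(r["score"],2),(np.array(r["rect"])*[640,480,640,480]).round(1))
for n,z in(("red",.17),("blue",.17),("green",.17),):
    pass
E
python3 w.py 1
```

```text
2.4167 [ 0.44   -0.0055  0.2721] [179.99  -0.   162.49] 0.0850273258952838 [ 0.19 -0.05  0.49]
red_knife 0.69 [ 66.5 370.6  37.2  44.7]
red_knife 0.61 [ 52.3 264.8 104.6  73.1]
red_knife 0.18 [566.1 292.3 138.9 116.3]
pot 0.67 [563.8 157.  152.3 109.7]
```

View pics/w1.png

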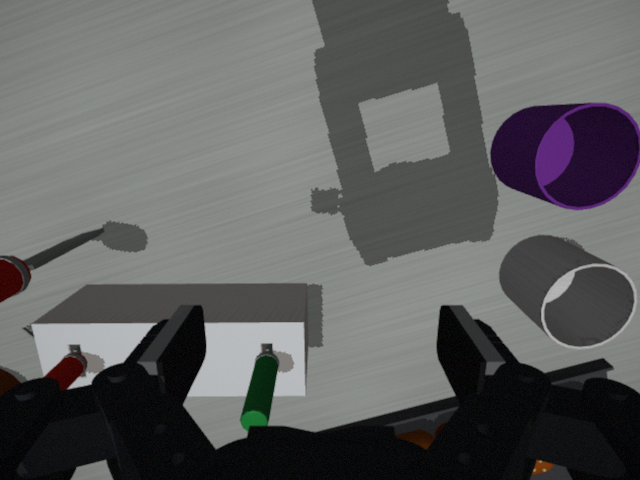

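Run:
```python
from h import *
import pickle
D=pickle.load(open("d0.pkl","rb"));t=D["top"];w=pickle.load(open("w1.pkl","rb"))
print(w["tool_from_camera"])
print("red bottom/slot",tri(w,(78,360),t,(330+525/4,160+235/4)))
print("green top",tri(w,(254,420),t,(330+142/4,160+77/4)))
print("pot rim",tri(w,(589,305),t,(195,186)))
for tx,ty in((0,0),(.05,0),(.03,.0),(-.05,0),(.1,0)):
  X=w["T"]@np.array([tx,ty,.272-.17,1]);print(tx,proj(w,X[:3]))
```

```text
[[-5.26454516e-04 -9.57134472e-01 -2.89643444e-01  7.29399351e-02]
 [ 9.99999153e-01 -8.48651994e-04  9.86799512e-04 -1.71310475e-03]
 [-1.19030632e-03 -2.89642679e-01  9.57134109e-01 -1.42816679e-01]
 [ 0.00000000e+00  0.00000000e+00  0.00000000e+00  1.00000000e+00]]
red bottom/slot [ 0.50870201 -0.27051422  0.08952828]
green top [ 0.56447883 -0.09948289  0.16743402]
pot rim [0.59664352 0.19455557 0.09368286]
0 [323.20840348 235.22561943]
0.05 [323.30124039 156.42431236]
0.03 [323.26279799 189.05477959]
-0.05 [323.12552816 305.57138519]
0.1 [323.40594981  67.54545069]
```

Call:
drive_tool --pt "-0.046 -0.0725 0 0" --pt "-0.046 -0.0725 0 0" --pt "-0.046 -0.0725 0 0" --pt "-0.046 -0.0725 0 0" --pt "-0.046 -0.0725 0 0" --pt "-0.046 -0.0725 0 0" --pt "-0.046 -0.0725 0 0" --pt "-0.046 -0.0725 0 0" --pt "0 0 0 0" --pt "0 0 0 0"

```text
t: 3.4
tcp_pos: [0.5119, -0.271, 0.2714]
ee_rot: [180.0, -0.1, 162.6]
ft_force: [0.2, 0.8, 0.8]
width: 0.0853
gripper_force: 0.0
```

```bash
python3 w.py 2
```

```text
3.4 [ 0.5119 -0.271   0.2714] [ 1.7998e+02 -8.0000e-02  1.6258e+02] 0.08525609535607429 [0.15 0.76 0.76]
red_knife 0.87 [273.7  46.4  90.9  91.3]
red_knife 0.79 [321.7 218.   29.3  62.9]
red_knife 0.67 [253.4 239.2  80.5  77.3]
```

View pics/w2.png

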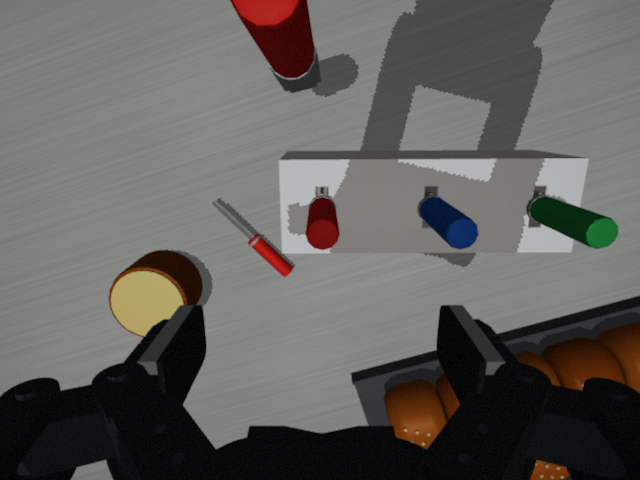

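Wrist view: the red target's top is at (323,233), where (323,235) was expected. The blue (461,233) and green (600,233) tops lie in a row, so the closing axis is aligned. The small and large reds sit at (285,268) and (270,10).

Run:
```python
from h import *
import pickle
D=pickle.load(open("d0.pkl","rb"));t=D["top"];w=pickle.load(open("w2.pkl","rb"));s=D["side"]
for n,a,b in(("red top",(323,233),(330+586/4,160+178/4)),("red bot",(322,200),(330+527/4,160+232/4)),("blue top",(461,233),(330+363/4,160+128/4)),("small end",(288,270),(330+745/4,160+268/4)),("big low",(293,75),(330+545/4,160+460/4))):print(n,tri(w,a,t,b).round(4))
print("big top",tri(s,(314,290),t,(330+650/4,160+408/4)).round(3))
```

```text
red top [ 0.5099 -0.2705  0.1706]
red bot [ 0.5047 -0.2684  0.1002]
blue top [ 0.5372 -0.1855  0.1682]
small end [ 0.447 -0.254  0.347]
big low [ 0.4072 -0.2612  0.1033]
big top [ 0.41  -0.257  0.233]
```

Run:
```python
from h import *
from cell import ctrl
import pickle
D=pickle.load(open("d0.pkl","rb"));t=D["top"];w=pickle.load(open("w2.pkl","rb"));s=D["side"]
X=tri(s,(379,372),t,(330+745/4,160+268/4));print(X,proj(w,X))
for z in(0,.01,.05):print(ray_z(w,(288,270),z),ray_z(w,(215,200),z))
a=ctrl.get_image("side")["frame"][200:480,250:550,::-1];b=s["frame"][200:480,250:550,::-1]
cv2.imwrite("pics/sd.png",cv2.resize(np.hstack([b,a]),None,fx=1.33,fy=1.33))
```

```text
[ 0.48204205 -0.35389945  0.11354883] [209.23989346 210.56221729]
[ 0.5869884  -0.33442305] [ 0.48834154 -0.38264059]
[ 0.58348745 -0.33240618] [ 0.48722181 -0.37945982]
[ 0.56948368 -0.3243387 ] [ 0.48274286 -0.3667367 ]
```

View pics/sd.png

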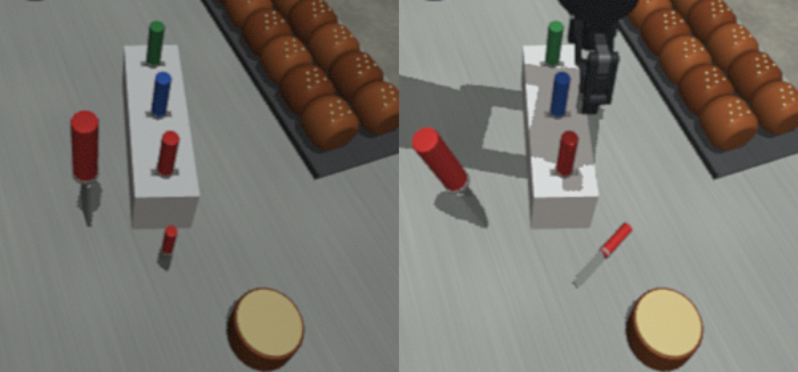

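The free-standing decoys toppled on their own: the small one now lies at (605,255) and the large one is tipping at (440,160), both clear of the block. The target reads (0.510, -0.271) with its top at 0.171, which matches the given sizes. Descending and gripping.

Call:
drive_tool --pt "0.005 0 0.045 0" --pt "0 0 0.045 0" --pt "0 0 0.045 0" --pt "0 0 0.045 0" --pt "0 0 0.045 0" --pt "0 0 0.045 0" --pt "0 0 0.045 0" --pt "0 0 0.05 0" --pt "0 0 0 0" --pt "0 0 0 0"

```text
t: 4.43
tcp_pos: [0.5094, -0.2693, 0.1261]
ee_rot: [180.0, -0.1, 162.7]
ft_force: [-0.2, -0.0, -0.3]
width: 0.0855
gripper_force: 0.0
```

Call:
drive_tool --pt "0 0 0 0" --pt "0 0 0 0" --pt "0 0 0 0" --pt "0 0 0 0" --pt "0 0 0 0" --pt "0 0 0 0" --pt "0 0 0 0" --pt "0 0 0 0" --pt "0 0 0 0" --pt "0 0 0 0" --hand -1 --squeeze 60

```text
t: 5.27
tcp_pos: [0.5097, -0.2703, 0.1266]
ee_rot: [-180.0, 0.0, 162.7]
ft_force: [-1.1, 0.1, 6.1]
width: 0.0207
gripper_force: 58.3
```

Call:
drive_tool --pt "0 0 -0.015 0" --pt "0 0 -0.02 0" --pt "0 0 -0.025 0" --pt "0 0 -0.03 0" --pt "0 0 -0.03 0" --pt "0 0 -0.03 0" --pt "0 0 -0.03 0" --pt "0 0 -0.03 0" --pt "0 0 -0.03 0" --pt "0 0 -0.03 0"

```text
t: 6.1
tcp_pos: [0.5095, -0.2702, 0.2354]
ee_rot: [-180.0, 0.0, 162.7]
ft_force: [-0.0, 0.2, -1.5]
width: 0.0208
gripper_force: 58.5
```

Call:
drive_tool --pt "0 0 -0.04 0" --pt "0 0 -0.05 0" --pt "0 0 -0.05 0" --pt "0 0 -0.05 0" --pt "0 0 -0.05 0" --pt "0 0 -0.04 0" --pt "0 0 -0.02 0" --pt "0 0 0 0" --pt "0 0 0 0" --pt "0 0 0 0"

```text
t: 6.93
tcp_pos: [0.5094, -0.2702, 0.3528]
ee_rot: [180.0, -0.1, 162.7]
ft_force: [-0.3, -0.1, -1.3]
width: 0.0205
gripper_force: 58.5
```

```bash
python3 w.py 3
python3 - <<'E'
from cell import ctrl
import numpy as np,cv2
a=ctrl.get_image("side")["frame"][:,:,::-1];b=cv2.imread("pics/w3.png")
cv2.imwrite("pics/s3.png",cv2.resize(np.hstack([a,b]),(800,300)))
p=ctrl.get_image("top");cv2.imwrite("pics/t3.png",p["frame"][:,:,::-1])
for r in ctrl.recognise("pot",p):print(r["score"],(np.array(r["rect"])*[640,480,640,480]).round(1))
E
```

```text
6.9333 [ 0.5094 -0.2702  0.3528] [ 1.7998e+02 -9.0000e-02  1.6266e+02] 0.020539930455607324 [-0.34 -0.06 -1.28]
red_knife 0.97 [287.4  39.2  45.9  78.3]
red_knife 0.94 [264.5 222.   70.4  66.9]
red_knife 0.63 [319.  313.3  70.4 188. ]
0.91 [198.3 191.5  58.2  59.1]
0.61 [189.1 263.2  64.1  52.8]
0.51 [365.4 186.8  13.7  29.2]
```

View pics/s3.png

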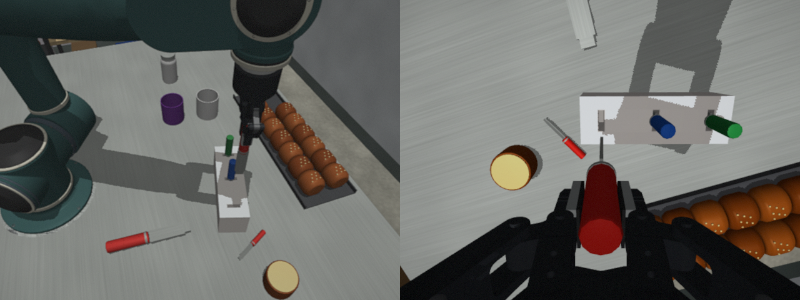

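The knife is held vertical and free of the block, with its tip at about (322,224) in the wrist view, where (323,228) was expected. Blue and green are undisturbed. Carrying it to the pot.

Call:
drive_tool --pt "0.003 0.03 0 0" --pt "0.006 0.05 0 0" --pt "0.008 0.07 0 0" --pt "0.008 0.07 0 0" --pt "0.008 0.07 0 0" --pt "0.008 0.07 0 0" --pt "0.008 0.07 0 0" --pt "0.008 0.07 0 0" --pt "0.008 0.07 0 0" --pt "0.008 0.07 0 0"

```text
t: 8.07
tcp_pos: [0.5578, -0.0151, 0.3542]
ee_rot: [180.0, 0.0, 162.7]
ft_force: [0.3, 0.9, -0.6]
width: 0.0204
gripper_force: 58.6
```

Call:
drive_tool --pt "0.008 0.07 0 0" --pt "0.008 0.07 0 0" --pt "0.008 0.07 0 0" --pt "0.008 0.07 0 0" --pt "0.008 0.07 0 0" --pt "0.008 0.07 0 0" --pt "0.008 0.07 0 0" --pt "0.006 0.046 0 0" --pt "0 0 0 0" --pt "0 0 0 0"

```text
t: 8.9
tcp_pos: [0.5978, 0.1962, 0.3537]
ee_rot: [-180.0, -0.0, 162.8]
ft_force: [-0.4, 0.6, -0.9]
width: 0.021
gripper_force: 58.6
```

```bash
python3 w.py 4
python3 - <<'E'
from h import *
import pickle
w=pickle.load(open("w4.pkl","rb"))
for X in((.598,.195,.09),(.598,.195,.0)): print(proj(w,X))
print(proj(w,(w["T"]@[0,0,.116,1])[:3]))
im=cv2.imread("pics/w4.png")
for a in np.linspace(0,6.28,24):cv2.circle(im,tuple(int(v) for v in proj(w,(.598+.0415*np.cos(a),.195+.0415*np.sin(a),.09))),1,(0,255,0),-1)
cv2.imwrite("pics/w4b.png",im)
E
```

```text
8.9 [0.5978 0.1962 0.3537] [-1.7998e+02 -3.0000e-02  1.6277e+02] 0.02098091218397501 [-0.36  0.62 -0.95]
red_knife 0.79 [320.3 313.5  73.3 187.1]
pot 0.65 [297.7  53.5  96.7 102.3]
pot 0.61 [322.9 188.7  82.6  93.7]
[321.2085848  191.27647391]
[321.10523508 178.43561467]
[323.07700937 229.34356745]
```

View pics/w4b.png

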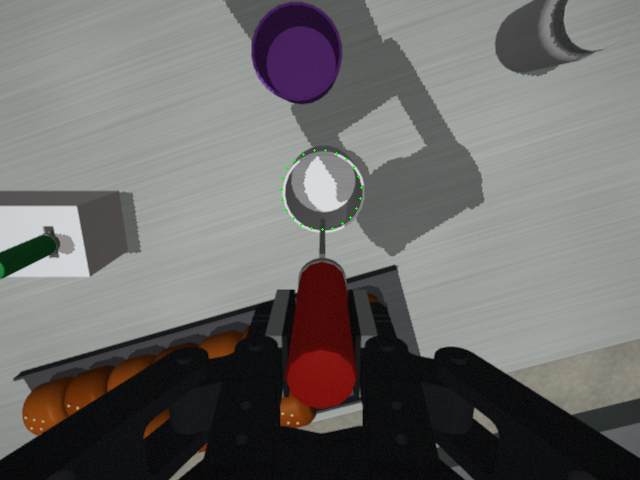

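The pot rim, centred at about (323,190), matches the predicted circle. Lowering the knife.

Call:
drive_tool --pt "0 0 0.03 0" --pt "0 0 0.06 0" --pt "0 0 0.06 0" --pt "0 0 0.06 0" --pt "0 0 0.06 0" --pt "0 0 0.06 0" --pt "0 0 0.06 0" --pt "0 0 0.06 0" --pt "0 0 0.05 0" --pt "0 0 0.03 0"

```text
t: 9.88
tcp_pos: [0.5971, 0.1939, 0.1388]
ee_rot: [-179.9, -0.1, 162.6]
ft_force: [-0.4, 0.6, -1.4]
width: 0.0202
gripper_force: 58.6
```

Call:
drive_tool --pt "0 0 0.01 0" --pt "0 0 0.01 0" --pt "0 0 0.006 0" --pt "0 0 0.004 0" --pt "0 0 0.004 0" --pt "0 0 0.002 0" --pt "0 0 0 0" --pt "0 0 0 0" --pt "0 0 0 0" --pt "0 0 0 0"

```text
t: 10.72
tcp_pos: [0.5982, 0.195, 0.1279]
ee_rot: [180.0, 0.0, 162.7]
ft_force: [1.3, -1.2, -1.9]
width: 0.0207
gripper_force: 58.6
```

Call:
drive_tool --pt "0 0 0.0025 0" --pt "0 0 0.0025 0" --pt "0 0 0.0025 0" --pt "0 0 0.0025 0" --pt "0 0 0.0025 0" --pt "0 0 0 0" --pt "0 0 0 0" --pt "0 0 0 0" --pt "0 0 0 0" --pt "0 0 0 0"

```text
t: 11.55
tcp_pos: [0.5982, 0.1949, 0.1227]
ee_rot: [180.0, 0.0, 162.7]
ft_force: [0.9, -0.1, -0.4]
width: 0.0205
gripper_force: 58.6
```

Call:
drive_tool --pt "0 0 0.0025 0" --pt "0 0 0 0" --pt "0 0 0.0025 0" --pt "0 0 0 0" --pt "0 0 0 0" --pt "0 0 0 0" --pt "0 0 0 0" --pt "0 0 0 0" --pt "0 0 0 0" --pt "0 0 0 0"

```text
t: 12.38
tcp_pos: [0.5982, 0.1949, 0.1207]
ee_rot: [-180.0, -0.0, 162.7]
ft_force: [0.0, -0.4, -0.8]
width: 0.0204
gripper_force: 58.8
```

Call:
drive_tool --pt "0 0 0.0025 0" --pt "0 0 0 0" --pt "0 0 0.0025 0" --pt "0 0 0 0" --pt "0 0 0 0" --pt "0 0 0 0" --pt "0 0 0 0" --pt "0 0 0 0" --pt "0 0 0 0" --pt "0 0 0 0"

```text
t: 13.22
tcp_pos: [0.5988, 0.195, 0.1204]
ee_rot: [179.9, 0.1, 162.7]
ft_force: [-2.6, -1.9, 13.3]
width: 0.0206
gripper_force: 59.9
```

Contact with the pot floor: 13 N at TCP height 0.1204, as predicted. Easing off slightly, then opening.

Call:
drive_tool --pt "0 0 -0.002 0" --pt "0 0 0 0" --pt "0 0 0 0" --pt "0 0 0 0" --pt "0 0 0 0" --pt "0 0 0 0" --pt "0 0 0 0" --pt "0 0 0 0" --pt "0 0 0 0" --pt "0 0 0 0"

```text
t: 14.05
tcp_pos: [0.5985, 0.195, 0.1205]
ee_rot: [180.0, 0.1, 162.7]
ft_force: [-2.1, -1.0, 8.1]
width: 0.0204
gripper_force: 59.2
```

Call:
drive_tool --pt "0 0 0 0" --pt "0 0 0 0" --pt "0 0 0 0" --pt "0 0 0 0" --pt "0 0 0 0" --pt "0 0 0 0" --pt "0 0 0 0" --pt "0 0 0 0" --pt "0 0 0 0" --pt "0 0 0 0" --hand 1

```text
t: 14.88
tcp_pos: [0.5982, 0.1949, 0.1195]
ee_rot: [180.0, 0.0, 162.7]
ft_force: [-0.1, 0.0, -0.1]
width: 0.0853
gripper_force: 0.0
```

```bash
python3 w.py 5
python3 - <<'E'
from cell import ctrl
import numpy as np,cv2
a=ctrl.get_image("side")["frame"][100:250,230:430,::-1];b=cv2.imread("pics/w5.png")
cv2.imwrite("pics/s5.png",np.hstack([cv2.resize(a,(400,300)),cv2.resize(b,(400,300))]))
E
```

```text
14.8833 [0.5982 0.1949 0.1195] [180.     0.   162.66] 0.08529803671640718 [-0.14  0.04 -0.05]
red_knife 0.66 [253.5 312.6 135.8 188.2]
pot 0.88 [326.  263.9 183.  195.2]
pot 0.59 [263.6  46.3 205.7  91. ]
```

View pics/s5.png

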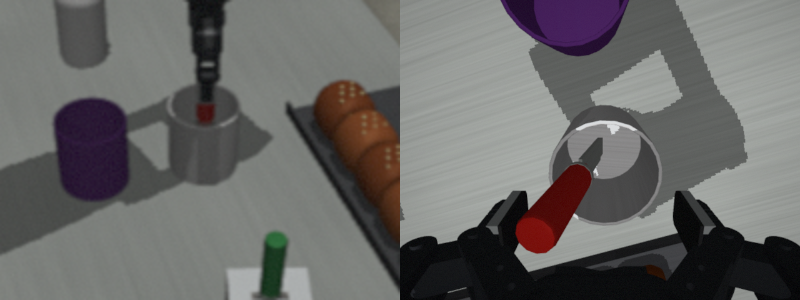

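The knife stands in the pot leaning to the left, at about (550,210) and near the left finger. Shifting the fingers clear of it, then rising.

Call:
drive_tool --pt "0 -0.01 0 0" --pt "0 -0.01 0 0" --pt "0 -0.01 0 0" --pt "0 -0.01 0 0" --pt "0 0 0 0" --pt "0 0 0 0" --pt "0 0 0 0" --pt "0 0 -0.01 0" --pt "0 0 -0.02 0" --pt "0 0 -0.03 0"

```text
t: 15.92
tcp_pos: [0.5931, 0.1797, 0.1436]
ee_rot: [-180.0, -0.1, 162.7]
ft_force: [0.3, -0.4, 0.2]
width: 0.0851
gripper_force: 0.0
```

Call:
drive_tool --pt "0 0 -0.03 0" --pt "0 0 -0.04 0" --pt "0 0 -0.05 0" --pt "0 0 -0.06 0" --pt "0 0 -0.06 0" --pt "0 0 -0.06 0" --pt "0 0 -0.06 0" --pt "0 0 -0.05 0" --pt "0 0 0 0" --pt "0 0 0 0"

```text
t: 16.75
tcp_pos: [0.5936, 0.1797, 0.3099]
ee_rot: [179.9, 0.2, 162.7]
ft_force: [0.4, 1.1, -0.9]
width: 0.0857
gripper_force: 0.0
```

```bash
python3 w.py 6
python3 - <<'E'
from cell import ctrl
import numpy as np,cv2
a=ctrl.get_image("side")["frame"][:,:,::-1];b=cv2.imread("pics/w6.png")
cv2.imwrite("pics/s6.png",np.hstack([cv2.resize(a[100:400,180:580],(400,300)),cv2.resize(b,(400,300))]))
E
```

```text
16.75 [0.5936 0.1797 0.3099] [1.7991e+02 1.6000e-01 1.6266e+02] 0.08567740402975212 [ 0.42  1.07 -0.91]
red_knife 0.8 [302.9 205.2  62.2  57. ]
pot 0.97 [341.9 194.6  95.4 100. ]
pot 0.64 [312.1  51.4 103.9 102.8]
```

View pics/s6.png

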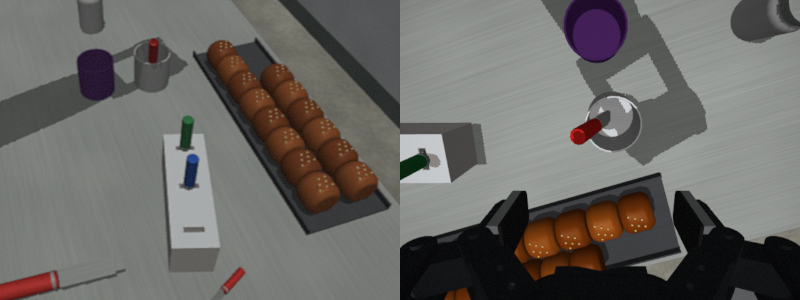

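The knife stands blade-down in the upright pot, leaning on the rim (wrist half, about (590,130)). Blue and green are still in the block and the arm is clear.

```bash
python3 -c "
from cell import ctrl
print(ctrl.sign_off())"
```

```text
the job is handed in; nothing more can be done
None
```

The red knife stands blade-down in the upright metal pot, let go after touching the floor, with the blue and green knives still in the block; the free-standing large and small red look-alikes fell over by themselves (the arm never touched them), and the job was handed in at about 17 s.

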